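# Draw the vent flap shut with the hook pole

## Task

Take the hook pole from its rest, drop its hook into the ring eye high on the open vent flap of the counter screen and draw the flap shut until the catch snaps in and holds it, feeling your way and never loading the flap or screen with more than 22 N. Then unhook and lay the pole back in its rest, hook end the same way round, let go, and leave the flap shut. Work the screen only with the pole, and leave the small things on the credenza where they are.

Things in the scene. Friction and masses are not known exactly. Their poses are not given: they have to be found in the camera images.
- pole: Hook pole, 294 mm long, 110-180 g, loose. Wooden handle 18 x 18 mm from 160 mm behind to 60 mm ahead of the origin; then a 7 mm steel rod to 130 mm ahead, turned square DOWN there as a hook finger. Origin on the handle's axis near the balance point: grip here from above, 30 mm either side is clear of the rest. x along the pole to the hook, y sideways (close the fingers along it), z up.
- pole_hook (a point): Point on the centre line of the hook finger (7 mm thick), 130 mm ahead of the pole's origin and 20 mm below the handle's axis; the finger ends 20 mm lower. Axes as the pole's.
- rest: Fixed wooden rest for the pole: 220 x 50 mm foot with two forks, 100 mm behind and 50 mm ahead of its origin along x. Forks 12 mm thick; notches about 25 mm wide at the floor, flared upwards, floor 60 mm and cheek tops 82 mm above the table. Origin on the table; x points the way the pole's hook end lies, z up.
- rest_seat (a point): Where the pole's origin lies, within 6 mm along x, when the pole is in both forks of the rest: 69 mm above the table. Axes as the rest's.
- screen: Fixed upright counter screen, steel frame 354 mm wide and 287 mm high on a 110 mm deep foot, two 20 mm posts centred 167 mm either side of its middle. Origin: middle of the foot, on the table. y along its width, z up, its front looks along -x. Lower half: louvred panel. Upper half, between the posts: the vent flap, with nothing over it.
- flap_hinge (a point): Middle of the flap's hinge line, 145 mm above the table; the hinge runs along the screen's y; axes as the screen's. Hinge spring and friction hold the flap where it is between about 0.43 and 0.72 rad; pulling it shut takes 2 to 7 N at the ring, rising as it closes; let go uncaught, it springs open again beyond 0.25. Against the stop the pull climbs some 2 N per mm of hand travel.
- flap (a joint): Angle of the vent flap (264 x 118 mm, hinged at its lower edge), rad: 0 = upright, grows leaning back (to the screen's +x); starts 0.48 to 0.66. From 0.3 to 0.13 on, a sprung catch is ridden over (9 to 14 N in all at the ring); it snaps in, the pull drops; 2 mm on is a hard stop. The catch sits in a slotted hole: the stop is anywhere from -0.08 to 0.08 rad, not known beforehand.
- ring_eye (a point): Centre of the steel ring eye on the flap's front, mid-width: hole 26 mm, wire 6 mm. In the flap's frame (z from hinge to upper edge, x to its back; this point's axes) it is 112 mm along z and 32 mm along -x from the hinge. The hole opens upwards: its axis is z tilted 0.3 rad to -x, so stays within 0.37 rad of vertical. Its stem joins it to the flap on the +x side.
- turntable: Rotating clear acrylic stand, disc 160 mm across, top 36 mm above the table; origin on the table at its centre. Bystander, carries the lipsticks.
- lipstick0: Black plastic lipstick tube, 21 mm thick, 74 mm high, upright on the turntable, bystander; origin at the centre of its underside.
- lipstick1: Black plastic lipstick tube, 21 mm thick, 74 mm high, upright on the turntable, bystander; origin at the centre of its underside.
- lipstick2: Black plastic lipstick tube, 21 mm thick, 74 mm high, upright on the turntable, bystander; origin at the centre of its underside.
- compact: Round aluminium compact mirror, 70 mm across, 14 mm high, bystander; origin at the centre of its underside.
- ring_dish: White ceramic ring dish, 90 mm across, 25 mm high, bystander; origin at the centre of its underside.
- tealight: Empty glass tealight holder, 68 mm across, 55 mm high, bystander; origin at the centre of its underside.
Mind the look-alikes: they are no part of the job. What is shaped like the rest but pink is not meant.

How it is judged:
On the way, in this order (a step that is already met when the one before it is completed fails the run):
1. the hook finger is in the ring eye while the flap is still open (distance between pole_hook and ring_eye below 0.018 m and value of joint flap above 0.3 rad), for 0.1 s.
2. the flap is drawn shut with the hook still in the ring (value of joint flap below 0.14 rad and distance between pole_hook and ring_eye below 0.03 m), for 0.1 s.
3. the hook is clear of the ring and the flap stays shut (value of joint flap below 0.14 rad and distance between pole_hook and ring_eye above 0.06 m), for 0.2 s.
At the end, for the whole second after the job is handed in: The flap is caught shut (joint below 0.14 rad, still) with nothing holding it; the pole lies still in both forks of its rest, hook end the same way round and hook down, its origin within 25 mm of rest_seat, tilted and turned less than 0.12 rad (value of joint flap below 0.14 rad and velocity of joint flap between -0.02 and 0.02 rad/s and distance between pole and rest_seat below 0.025 m and angle between pole's own z axis and vertical below 0.12 rad and angle between the x axis of pole and the x axis of rest, either way round below 0.12 rad and x of pole_hook in the frame of rest above 0 m and linear speed of pole below 0.02 m/s); the robot touches nothing.
It fails at once if more than 22 N between the pole and the screen or its flap (contact force between pole and screen above 22 N).
It fails at once if the robot itself touches the screen or flap (contact force between any of the fingers, the arm and screen above 0.5 N).
It fails at once if a small thing on the credenza is shifted by more than 20 mm (distance of any of lipstick0, lipstick1, lipstick2, compact, ring_dish, tealight from where it was at the start of the episode above 0.02 m).
It also fails if it takes over 72 s, if anything falls off the work surface, if the arm or the gripper's body presses on something with over 40 N, if the wrist force passes 120 N, or if a joint passes its speed limit or range.

## Robot

A 6-joint arm with a two-finger parallel gripper is mounted at the origin on the work surface. World frame = base frame: x ahead of the robot, y to its left, z up, the work surface at z = 0. Lengths are in m, angles in rad, forces in N, time in s.
With the tool pointing down it reaches from about 0.35 to 0.775 m from the base axis. Payload 7.3 kg.
Tool frame: the origin (TCP) lies at the very end of the fingers, on their centre line; the grasp point (between the pads) lies 19 mm behind it; z points along the fingers, y is the direction in which the jaws open and shut (so a half turn about z gives the same grasp; the last joint's range is limited). The gripper opens to 92 mm and grips with 3 to 60 N. Pads are 19 mm wide; open, the fingers measure 130 mm over their backs; the gripper's body (75 mm by 190 mm) begins 47 mm behind the grasp point.
Start: joints at [1.045, 0.342, 1.524, -0, 1.275, -0.146], TCP at [0.195, 0.488, 0.19] pointing down, gripper open.
Joint ranges: [-2.53, 2.53], [-0.77, 2.02], [0.04, 2.7], [-1, 4.14], [0.28, 2.66], [-3.11, 3.11]. Speed limits (rad/s): [2.57, 2.57, 3.14, 3.14, 3.14, 3.14].

## Interface

Orientations are given as a 3x3 rotation matrix whose columns are the frame's x, y, z axes.
In Python, from plant import sensors, viewer, workorder gives the robot as it stands.
- The arm moves only by the shell command python3 -m handwheel 'ROWS' [FORCE]. ROWS is text: rows parted by semicolons, each of 5 numbers parted by spaces: the shift along the world's x, y, z in cm, then the turn about the world's z in rad, then the finger opening in cm, from 0 to 9.18. A call has 1 to 8 rows; each row is the pose to reach, as a shift and turn from the pose commanded when the call began; what a row does not reach only later rows make up. A row lasts 1/8 s, in which the tool goes at most 62.5 mm and 10.7 degrees, less where a joint would pass 70% of its speed; a pose out of reach is approached as far as the arm can. A call with a gripper value outside its range is refused whole. The fingers move at their own pace and stop on an object; FORCE is the grip in N (left out, the last holds). Time passes only in rows, so rows that repeat a pose let the fingers close. It gives the time, the measured TCP pose, the force and the opening at its end, in the units of the state.
- sensors.get_state(): the state, without advancing time (a new reading comes with each control period).
- viewer.camera(name): name is "side" or "top"; returns (picture, depth): 400x640x3 uint8, red, green, blue; 400x640 float32, m along the optical axis (not along the pixel's ray), 0 where there is no reading.
- viewer.get_calibration(name): a dict with "camera_matrix" (3x3 intrinsics, pixels), "k1" (the pictures are not rectified: a ray, as slopes to the right and down, at radius r is drawn at 1 + k1 r^2 times it, then the intrinsics apply), "T" (4x4, takes a point from camera to world coordinates). Camera axes: x right, y up, looking along -z (the intrinsics and any distortion apply to the point x, -y, -z); pixel columns grow to the right and rows downward; lengths in m; the calibration is good to about 2 mm. A picture is of the moment at which its call begins. get_calibration takes no time and is no camera call.
- workorder.sign_off(): hands the job in, once; it reports no verdict.
The state is a dict: "time_s": time; "qpos": joint angles; "qvel": joint speeds; "joint_torque": joint torques, N m; "eef_pos": TCP position; "tool_rot": TCP orientation; "ft_force": force on the tool from outside, world axes, zero at the start; "wrist_torque": the same for the moment, N m; "grip_width": finger opening in m.
Only numpy, scipy, OpenCV 4.12 (cv2) and the standard library are available. Lean on these libraries where they do the work, as an engineer would, in place of code of your own. Each camera call takes 0.05 s, during which the arm holds its last target. There are 200 camera calls.

## Working session

There is one attempt and no reset: what is moved stays moved. The work goes in short steps, Python scripts to look and compute and a shell command to move; the robot and the scene stay as the last step left them, time stands still between calls to the robot, and variables do not carry over. Pictures are saved under pics/ and viewed, about 8 in all and at most 12, crops included, and the job is handed in when it is done.

```bash
ls; mkdir -p pics; cat > h.py <<'E'
import numpy as np, cv2
from plant import sensors, viewer, workorder
def grab(n,save=None):
    p,d=viewer.camera(n)
    np.savez(f'/tmp/{n}.npz',p=p,d=d)
    if save: cv2.imwrite('pics/'+save,p[:,:,::-1])
    return p,d
def load(n):
    z=np.load(f'/tmp/{n}.npz'); return z['p'],z['d']
def ray(n,uv):
    c=viewer.get_calibration(n); K=np.array(c['camera_matrix']);T=np.array(c['T'])
    uv=np.atleast_2d(np.asarray(uv,float))
    s=cv2.undistortPoints(uv[:,None],K,np.array([c['k1'],0,0,0.]))[:,0]
    d=np.c_[s[:,0],-s[:,1],-np.ones(len(s))]@T[:3,:3].T
    return T[:3,3],d
def onz(n,uv,z):
    o,d=ray(n,uv); return o+d*((z-o[2])/d[:,2])[:,None]
def dep(n,uv,D):
    uv=np.atleast_2d(np.asarray(uv)); o,d=ray(n,uv)
    return o+d*np.array([D[int(v),int(u)] for u,v in uv])[:,None]
def cloud(n,D):
    v,u=np.mgrid[0:400,0:640]; o,d=ray(n,np.c_[u.ravel(),v.ravel()])
    return (o+d*D.ravel()[:,None]).reshape(400,640,3)
def proj(n,P):
    c=viewer.get_calibration(n); K=np.array(c['camera_matrix']);T=np.array(c['T'])
    q=(np.atleast_2d(P)-T[:3,3])@T[:3,:3]; s=np.c_[q[:,0],-q[:,1]]/-q[:,2:]
    s=s*(1+c['k1']*(s**2).sum(1))[:,None]
    return s@K[:2,:2].T+K[:2,2]
def tri(a,ua,b,ub):
    o1,d1=ray(a,ua);o2,d2=ray(b,ub);d1=d1[0];d2=d2[0]
    t=np.linalg.lstsq(np.c_[d1,-d2],o2-o1,rcond=None)[0]
    p,q=o1+d1*t[0],o2+d2*t[1]; return (p+q)/2,np.linalg.norm(p-q)
E
python3 - <<'E'
from h import *
for n in('top','side'):
    p,d=grab(n,n+'0.png'); c=viewer.get_calibration(n); print(n,np.round(c['T'],3).tolist(),c['camera_matrix'],c['k1'],(d==0).mean())
s=sensors.get_state();print(s['eef_pos'],s['tool_rot'],s['ft_force'],s['grip_width'],s['time_s'])
E
```

```text
pics
top [[-0.003, 0.977, -0.215, 0.196], [-1.0, -0.002, 0.004, 0.162], [0.003, 0.215, 0.977, 1.37], [0.0, 0.0, 0.0, 1.0]] [[450.15385036   0.         313.93699671]
 [  0.         450.15385036 198.3048504 ]
 [  0.           0.           1.        ]] -0.01678747669009974 0.0041640625
side [[-0.998, 0.027, -0.05, 0.434], [-0.056, -0.616, 0.786, 0.942], [-0.009, 0.787, 0.616, 0.796], [0.0, 0.0, 0.0, 1.0]] [[412.61748598   0.         322.64887525]
 [  0.         412.61748598 201.35674644]
 [  0.           0.           1.        ]] -0.050877356585021724 0.0040078125
[0.19440428 0.48724621 0.18891945] [[-9.28762245e-01  3.70675393e-01 -6.66853601e-04]
 [ 3.70675952e-01  9.28761488e-01 -1.19856249e-03]
 [ 1.75070320e-04 -1.36036619e-03 -9.99999059e-01]] [0.05442186 0.45169731 0.57731985] 0.09151979238886278 0.1
```

View pics/top0.png

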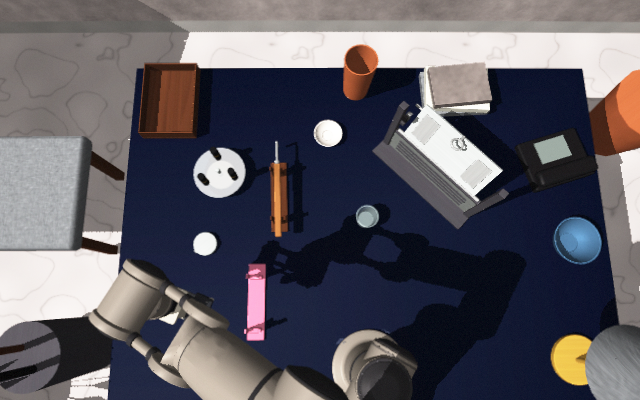

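View pics/side0.png

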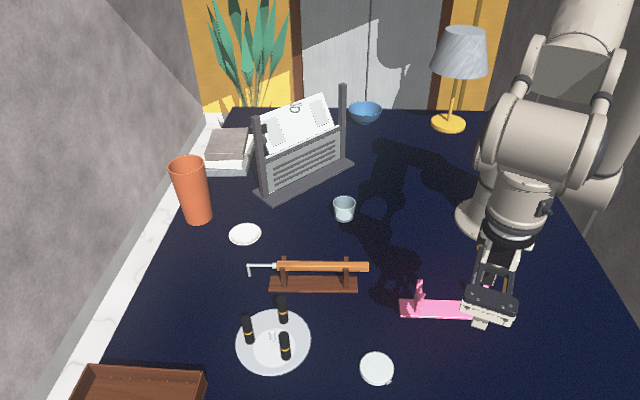

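The top view shows two rest-like objects. The wooden rest at top (280,195) and side (315,275) is brown and holds the pole, with the hook end towards world +x. The pink one at top (257,303) and side (435,305) is empty and is the decoy. The screen is at top (440,165), and its white flap with the ring is at about (459,144). I'll confirm this in one enlarged crop and measure.

```bash
python3 - <<'E'
from h import *
p,d=load('top'); q,e=load('side')
a=cv2.resize(p[125:250,240:320],None,fx=4,fy=4,interpolation=cv2.INTER_CUBIC)
b=cv2.resize(p[95:235,365:525],None,fx=2.8,fy=2.8,interpolation=cv2.INTER_CUBIC)
c=cv2.resize(q[80:210,240:365],None,fx=3,fy=3,interpolation=cv2.INTER_CUBIC)
im=np.zeros((500,800,3),np.uint8); im[:500,:320]=a; im[:392,320:768]=b
cv2.imwrite('pics/crop1.png',im[:,:,::-1]); cv2.imwrite('pics/crop2.png',c[:,:,::-1])
C=cloud('top',d); S=cloud('side',e)
for n,X,im in(('top',C,p),('side',S,q)):
    hsv=cv2.cvtColor(im,cv2.COLOR_RGB2HSV)
    z=X[:,:,2]
    # pole: region
    m=(hsv[:,:,0]<25)&(hsv[:,:,1]>110)&(z>.066)&(z<.09)&(X[:,:,0]>.1)&(X[:,:,0]<.5)&(X[:,:,1]>.15)&(X[:,:,1]<.4)
    P=X[m]; print(n,'handle n',len(P),P.min(0).round(3),P.max(0).round(3),np.median(P,0).round(3))
    r=cv2.fitLine(P[:,:2].astype(np.float32),cv2.DIST_HUBER,0,.01,.01).ravel(); 
    if r[0]<0:r[:2]*=-1
    t=(P[:,:2]-r[2:])@r[:2]; print('axis',r,np.arctan2(r[1],r[0]),'ends',np.percentile(t,[0.5,99.5]), r[2:]+r[:2]*np.percentile(t,.5), r[2:]+r[:2]*np.percentile(t,99.5))
    # flap white
    m=(hsv[:,:,1]<40)&(hsv[:,:,2]>120)&(z>.13)&(z<.30)&(X[:,:,0]>.25)&(X[:,:,0]<.6)&(X[:,:,1]<0)&(X[:,:,1]>-.4)
    P=X[m]; c0=np.median(P,0); 
    for _ in range(5):
        u,s,vt=np.linalg.svd(P-P.mean(0),full_matrices=False); nn=vt[2]; r=(P-P.mean(0))@nn; cc=P.mean(0); P=P[abs(r)<.006]
    if nn[2]<0: nn=-nn
    print('flap n',len(P),cc,nn,'lean',np.arccos(abs(nn[2])),'zr',P[:,2].min(),P[:,2].max(),'yaw of horiz normal',np.arctan2(nn[1],nn[0]))
E
```

```text
top handle n 308 [0.368 0.243 0.066] [0.5   0.284 0.087] [0.429 0.264 0.077]
axis [0.9991068  0.04225544 0.43284592 0.2642867 ] 0.04226802 ends [-0.06392711  0.06671652] [0.36897591 0.26158543] [0.49950286 0.26710583]
flap n 2140 [ 0.54158847 -0.25237835  0.19429392] [-0.60973204  0.60712328  0.5095372 ] lean 1.0361494835292995 zr 0.13858766077480245 0.2546543472845004 yaw of horiz normal 2.358338337877823
side handle n 494 [0.371 0.243 0.066] [0.5   0.286 0.082] [0.431 0.268 0.077]
axis [0.9993701  0.03548887 0.44553423 0.26787898] 0.03549632 ends [-0.07424759  0.05349294] [0.37133341 0.26524402] [0.49899348 0.26977738]
flap n 1267 [ 0.54490144 -0.24212931  0.18482429] [-0.60497238  0.62768348  0.48992027] lean 1.0587980323782216 zr 0.1315122772999895 0.2527135210321856 yaw of horiz normal 2.337772046253831
```

View pics/crop1.png

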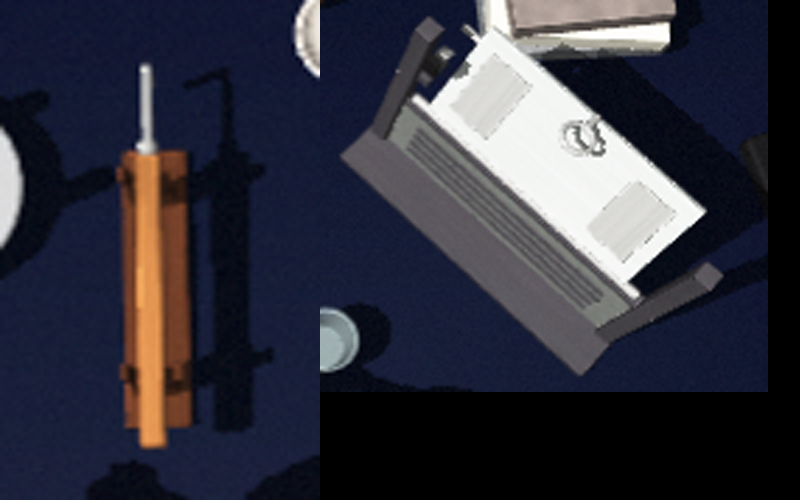

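View pics/crop2.png

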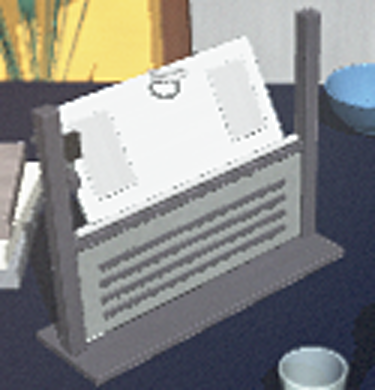

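The crops confirm the wooden rest with the pole, its hook rod pointing to world +x. They also show the ring on the white flap at top about (458,144) and side about (295,109). Next I compute positions.

```bash
python3 - <<'E'
from h import *
p,d=load('top'); q,e=load('side')
print('handle ends/hook tip', onz('top',[[278,236.7],[276.75,162.5]],.078).round(4).tolist(), onz('top',[[276.25,141.5]],.0725).round(4).tolist())
print('side hook corner', onz('side',[[248,266]],.072).round(4), 'handle end',onz('side',[[368,262]],.078).round(4))
print('ring tri', tri('top',[458,144],'side',[295,109]))
C=cloud('top',d); S=cloud('side',e); yaw=-.79; R=np.array([[np.cos(yaw),-np.sin(yaw)],[np.sin(yaw),np.cos(yaw)]])
# posts tops: z~0.287
for n,X in(('top',C),('side',S)):
    m=(X[:,:,2]>.275)&(X[:,:,2]<.295)&(X[:,:,0]>.3)&(X[:,:,0]<.75)&(X[:,:,1]<.05)&(X[:,:,1]>-.5)
    k,l,st,cen=cv2.connectedComponentsWithStats(m.astype(np.uint8))
    for i in range(1,k):
        if st[i,4]>5: print(n,'post',cen[i].round(1),st[i,4],X[l==i].mean(0).round(4))
    # foreground of ring: points in front of flap plane
    nn=np.array([-.607,.617,.5]);nn/=np.linalg.norm(nn); c0=np.array([.5416,-.2524,.1943])
    h=(X-c0)@nn; m=(h>.01)&(h<.07)&(X[:,:,2]>.2)&(np.linalg.norm(X[:,:,:2]-[.573,-.277],axis=2)<.06)
    P=X[m]; print(n,'ring',len(P),P.mean(0).round(4),P.min(0).round(3),P.max(0).round(3),np.median(h[m]))
    hsv=cv2.cvtColor((p if n=='top' else q),cv2.COLOR_RGB2HSV)
    m=(hsv[:,:,1]<40)&(hsv[:,:,2]>120)&(abs(h)<.006)&(X[:,:,2]>.15)&(X[:,:,2]<.27)&(np.linalg.norm(X[:,:,:2]-c0[:2],axis=2)<.2)
    y=np.array([.7104,.7038]); P=X[m]; t=P[:,:2]@y; print(n,'flap y-range',np.percentile(t,[.3,99.7]),'maxz',np.percentile(P[:,2],99.7))
E
```

```text
handle ends/hook tip [[0.3665, 0.2603, 0.078], [0.5896, 0.2672, 0.078]] [[0.6577, 0.2701, 0.0725]]
side hook corner [[0.6561 0.2763 0.072 ]] handle end [[0.3713 0.2553 0.078 ]]
ring tri (array([ 0.59037944, -0.22539831,  0.23898937]), np.float64(0.000635937598278867))
top post [403.1 105.8] 68 [ 0.6794 -0.0748  0.2839]
top post [502.6 193.6] 77 [ 0.445  -0.312   0.2844]
top ring 35 [ 0.5843 -0.227   0.2568] [ 0.567 -0.233  0.252] [ 0.6   -0.219  0.261] 0.018549964387488585
top flap y-range [0.13242577 0.39614201] maxz 0.25321813076545513
side post [342.4  85.2] 45 [ 0.4464 -0.3098  0.2832]
side post [254.7 118.1] 61 [ 0.6819 -0.0725  0.283 ]
side ring 19 [ 0.5856 -0.2271  0.2581] [ 0.57  -0.231  0.253] [ 0.601 -0.217  0.263] 0.018636823529908416
side flap y-range [0.13137196 0.39493578] maxz 0.25272299214024324
```

```bash
cat >> h.py <<'E'
SM=np.array([.563,-.192]); SX=np.array([.711,-.703]); SY=np.array([.703,.711])
def ring(th,y0=0,hx=0):
    x=.112*np.sin(th)-.032*np.cos(th)+hx; z=.145+.112*np.cos(th)+.032*np.sin(th)
    return np.r_[SM+SX*x+SY*y0,z]
def circ(th,r,**k):
    c=ring(th,**k); a=np.linspace(0,2*np.pi,40); t=th-.3  # axis lean to +x
    u=np.r_[SX*np.cos(t),-np.sin(t)]; v=np.r_[SY,0]
    return c+r*(np.cos(a)[:,None]*u+np.sin(a)[:,None]*v)
E
python3 - <<'E'
from h import *
ims=[]
for n,(x,y) in(('top',(459,144)),('side',(295,108))):
    p,d=load(n); w=22; k=9
    im=cv2.resize(p[y-w:y+w,x-w:x+w],None,fx=k,fy=k,interpolation=cv2.INTER_CUBIC)
    o=im.copy()
    for r in(.013,.019):
        uv=(proj(n,circ(.525,r))-[x-w-.5,y-w-.5])*k
        cv2.polylines(o,[uv.astype(np.int32)],True,(255,0,0),1)
    ims.append(np.hstack([im,o]))
cv2.imwrite('pics/ring1.png',cv2.resize(np.vstack(ims),None,fx=.75,fy=.75)[:,:,::-1])
p,d=load('top'); h=cv2.cvtColor(p,cv2.COLOR_RGB2HSV)
for v in(175,190,205,220): print(v,[tuple(p[v,u]) [:1] for u in range(268,292)])
print(onz('top',[[459,144]],.258),ring(.525))
E
```

```text
175 [(np.uint8(23),), (np.uint8(18),), (np.uint8(74),), (np.uint8(110),), (np.uint8(92),), (np.uint8(84),), (np.uint8(180),), (np.uint8(217),), (np.uint8(211),), (np.uint8(209),), (np.uint8(206),), (np.uint8(155),), (np.uint8(70),), (np.uint8(54),), (np.uint8(57),), (np.uint8(57),), (np.uint8(62),), (np.uint8(67),), (np.uint8(42),), (np.uint8(8),), (np.uint8(8),), (np.uint8(13),), (np.uint8(18),), (np.uint8(18),)]
190 [(np.uint8(21),), (np.uint8(21),), (np.uint8(51),), (np.uint8(100),), (np.uint8(118),), (np.uint8(118),), (np.uint8(202),), (np.uint8(230),), (np.uint8(227),), (np.uint8(226),), (np.uint8(224),), (np.uint8(193),), (np.uint8(136),), (np.uint8(107),), (np.uint8(113),), (np.uint8(120),), (np.uint8(122),), (np.uint8(119),), (np.uint8(78),), (np.uint8(22),), (np.uint8(10),), (np.uint8(16),), (np.uint8(22),), (np.uint8(18),)]
205 [(np.uint8(25),), (np.uint8(22),), (np.uint8(23),), (np.uint8(94),), (np.uint8(122),), (np.uint8(118),), (np.uint8(185),), (np.uint8(227),), (np.uint8(229),), (np.uint8(227),), (np.uint8(226),), (np.uint8(226),), (np.uint8(166),), (np.uint8(102),), (np.uint8(115),), (np.uint8(113),), (np.uint8(114),), (np.uint8(113),), (np.uint8(101),), (np.uint8(56),), (np.uint8(4),), (np.uint8(17),), (np.uint8(21),), (np.uint8(22),)]
220 [(np.uint8(22),), (np.uint8(24),), (np.uint8(28),), (np.uint8(60),), (np.uint8(58),), (np.uint8(39),), (np.uint8(139),), (np.uint8(217),), (np.uint8(232),), (np.uint8(230),), (np.uint8(228),), (np.uint8(222),), (np.uint8(162),), (np.uint8(65),), (np.uint8(45),), (np.uint8(44),), (np.uint8(39),), (np.uint8(45),), (np.uint8(52),), (np.uint8(37),), (np.uint8(6),), (np.uint8(9),), (np.uint8(3),), (np.uint8(8),)]
[[ 0.58407414 -0.22155881  0.258     ]] [ 0.58322474 -0.21199718  0.2579551 ]
```

View pics/ring1.png

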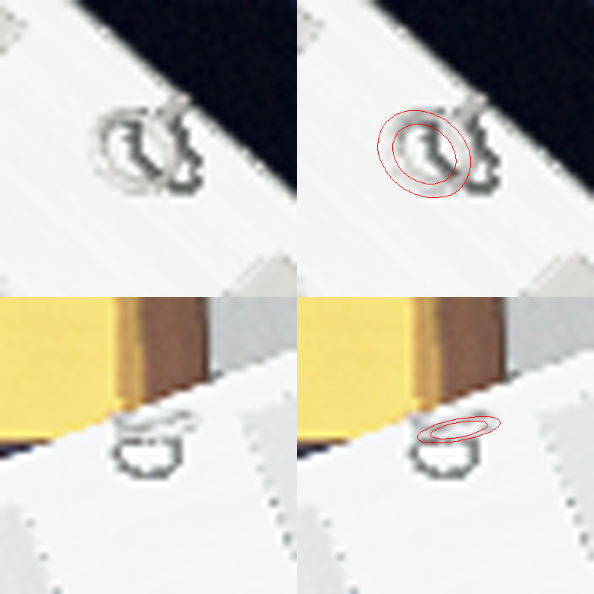

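In the enlarged crops the bright ring sits about 1.5 px right of the model circle in the top view and within 1 px in the side view; the dark loops are shadows. I take the ring at (0.585, -0.2145, 0.258), flap about 0.53 rad. The pole origin is about (0.527, 0.267), yaw 0.035. Moving above the pole.

```bash
python3 -m handwheel '33.2 -22 2 0.415 5;33.2 -22 2 0.415 5;33.2 -22 2 0.415 5;33.2 -22 2 0.415 5;33.2 -22 2 0.415 5;33.2 -22 2 0.415 5;33.2 -22 2 0.415 5;33.2 -22 2 0.415 5' 60
```

```text
time_s: 1.1
eef_pos: [0.5284, 0.2656, 0.2086]
tool_rot: [[-1.0, -0.031, -0.001], [-0.031, 1.0, -0.001], [0.001, -0.001, -1.0]]
ft_force: [-0.1, -0.3, -0.5]
grip_width: 0.0499
```

```bash
python3 -m handwheel '-0.1 0.1 -5 0 5;-0.1 0.1 -10 0 5;-0.1 0.1 -13 0 5;-0.1 0.1 -15.5 0 5;-0.1 0.1 -15.8 0 5;-0.1 0.1 -15.8 0 5'; python3 - <<'E'
from h import *
p,d=grab('side'); a=cv2.resize(p[200:360,220:420],None,fx=3,fy=3)
q,e=grab('top'); b=cv2.resize(q[120:260,235:330],None,fx=3,fy=3)
cv2.imwrite('pics/g1.png',a[:,:,::-1])
# pole end pixels
E
```

```text
time_s: 1.85
eef_pos: [0.5255, 0.2693, 0.0522]
tool_rot: [[-0.999, -0.036, 0.0], [-0.036, 0.999, 0.0], [-0.0, 0.0, -1.0]]
ft_force: [1.0, 0.1, 0.3]
grip_width: 0.0504
```

View pics/g1.png

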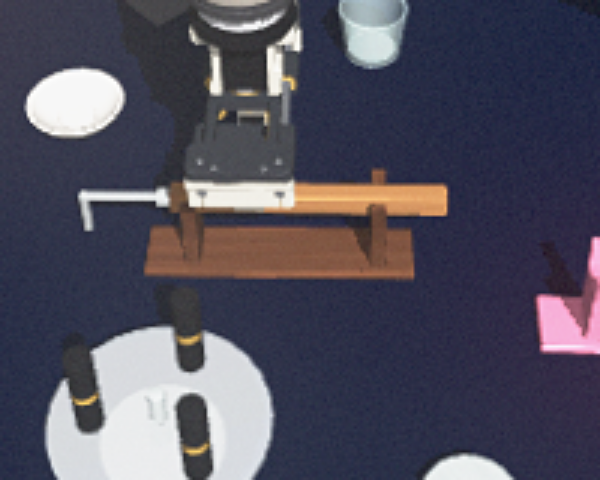

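The fingers straddle the handle between the forks (crop about 190 and 375) and the hook points left, to +x. Closing.

```bash
python3 -m handwheel '0 0 -0.1 0 0.5;0 0 -0.1 0 0.5;0 0 -0.1 0 0.5;0 0 -0.1 0 0.5;0 0 -0.1 0 0.5;0 0 -0.1 0 0.5' 60; python3 -m handwheel '0 0 1 0 0.5;0 0 2 0 0.5;0 0 5 0 0.5;0 0 10 0 0.5;0 0 15 0 0.5;0 0 20 0 0.5;0 0 26 0 0.5;0 0 26 0 0.5'
```

```text
time_s: 2.7
eef_pos: [0.5256, 0.2686, 0.0505]
tool_rot: [[-0.999, -0.035, -0.0], [-0.035, 0.999, 0.0], [0.0, 0.0, -1.0]]
ft_force: [1.4, 0.2, -0.2]
grip_width: 0.0052
time_s: 3.7
eef_pos: [0.5273, 0.2693, 0.3171]
tool_rot: [[-0.999, -0.035, 0.011], [-0.035, 0.999, 0.004], [-0.011, 0.004, -1.0]]
ft_force: [0.3, -0.1, -0.0]
grip_width: 0.0048
```

The opening of 5 mm means nothing is gripped. Looking.

```bash
python3 - <<'E'
from h import *
q,e=grab('side'); p,d=grab('top')
a=cv2.resize(q[180:340,220:420],None,fx=2,fy=2); b=cv2.resize(p[120:260,235:330],None,fx=2.3,fy=2.3)
im=np.zeros((330,630,3),np.uint8); im[:320,:400]=a; im[:b.shape[0],405:405+b.shape[1]]=b
cv2.imwrite('pics/g2.png',im[:,:,::-1]); print(sensors.get_state()['grip_width'])
E
```

```text
0.004666374679498792
```

View pics/g2.png

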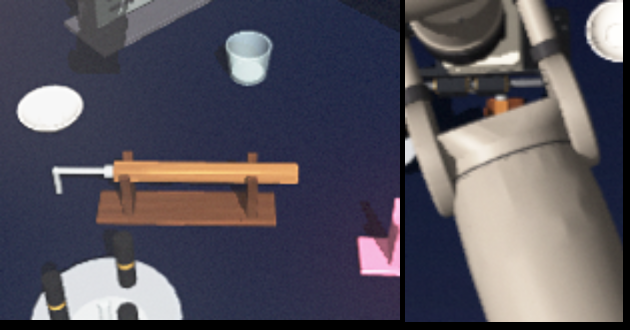

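```bash
python3 - <<'E'
from h import *
im=cv2.imread('pics/g1.png')
o,d=ray('side',[[220+240/3,200+205/3],[220+165/3,200+205/3]])
for y in(.269,.313): print(y,o+d*((y-o[1])/d[:,1])[:,None])
q,e=load('side'); 
X=cloud('side',e); h=cv2.cvtColor(q,cv2.COLOR_RGB2HSV)
m=(h[:,:,0]<25)&(h[:,:,1]>110)&(X[:,:,2]>.066)&(X[:,:,2]<.09)&(abs(X[:,:,1]-.27)<.05)&(X[:,:,0]<.65)&(X[:,:,0]>.3)
P=X[m]
for a in np.arange(.36,.66,.03):
    s=P[abs(P[:,0]-a)<.015]
    if len(s): print(a.round(2),len(s),np.percentile(s[:,1],[2,50,98]).round(4),np.percentile(s[:,2],[50,98]).round(4))
s=sensors.get_state(); print(s['eef_pos'],s['qpos'])
E
```

```text
0.269 [[0.53279674 0.269      0.06267579]
 [0.59335529 0.269      0.0594201 ]]
0.313 [[0.52633359 0.313      0.11062975]
 [0.58293041 0.313      0.10758705]]
0.36 16 [0.2543 0.2673 0.2707] [0.076  0.0787]
0.39 109 [0.2543 0.2675 0.2719] [0.0763 0.08  ]
0.42 138 [0.2436 0.2684 0.2851] [0.0765 0.0827]
0.45 105 [0.2539 0.2689 0.2742] [0.0762 0.0792]
0.48 110 [0.2556 0.2691 0.2745] [0.0763 0.0789]
0.51 106 [0.2559 0.2708 0.2756] [0.0765 0.0796]
0.54 107 [0.2585 0.2712 0.2766] [0.0762 0.0791]
0.57 134 [0.2482 0.2707 0.2891] [0.0765 0.082 ]
0.6 11 [0.2612 0.2682 0.2771] [0.0769 0.0788]
[0.52556198 0.26861388 0.31141699] [ 3.42614045e-01  4.12034655e-01  1.08929005e+00  1.10659528e-04
  1.63850958e+00 -1.26342300e+00]
```

```bash
python3 - <<'E'
from h import *
s=sensors.get_state()
a=cv2.imread('pics/side0.png'); q,_=load('side'); b=q[:,:,::-1].copy(); ims=[]
for im,P in((a,[.1944,.4872,.1889]),(b,s['eef_pos'])):
    u=proj('side',P)[0]; g=proj('side',np.add(P,[0,0,.066]))[0]; print(u,g)
    im=im.copy(); x,y=u.astype(int); x0=max(x-65,0);y0=max(y-70,0); c=cv2.resize(im[y0:y0+115,x0:x0+130],None,fx=3,fy=3,interpolation=cv2.INTER_CUBIC)
    for w,col in((u,(0,0,255)),(g,(0,255,0))): cv2.drawMarker(c,tuple(int(k) for k in (w-[x0,y0]+.5)*3),col,0,15,1)
    ims.append(cv2.resize(c,(390,345)))
cv2.imwrite('pics/g3.png',np.hstack(ims))
E
```

```text
[475.96430259 317.34318411] [484.90826527 293.1177171 ]
[298.25538791 183.65246726] [296.7008289  155.67622399]
```

View pics/g3.png

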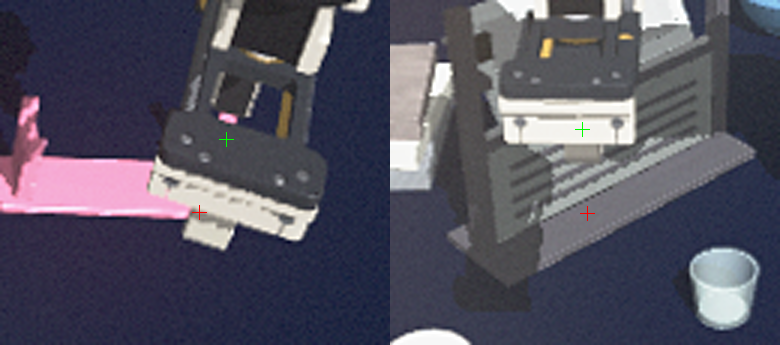

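```bash
python3 - <<'E'
from h import *
q,e=load('side'); s=sensors.get_state(); print(s['eef_pos'],s['time_s'])
X=cloud('side',e)
x0,y0=298-65,183-70
for (cx,cy) in[(193,120),(193,135),(193,148),(193,154),(193,158),(193,163),(193,170)]:
    u,v=int(x0+cx/3),int(y0+cy/3); print(u,v,X[v,u].round(3),q[v,u])
print('body pts', [X[int(y0+cy/3),int(x0+cx/3)].round(3).tolist() for cx,cy in[(140,120),(220,120),(140,138),(220,138),(140,85),(220,85)]])
fk=s['eef_pos']
for dy in(-.065,0,.012,.095): print(dy,proj('side',fk+np.array([0,dy,0])),proj('side',fk+np.array([0,dy,.066])))
E
```

```text
[0.52556198 0.26861388 0.31141699] 3.8
297 153 [0.513 0.354 0.436] [247 246 242]
297 158 [0.514 0.354 0.426] [244 243 238]
297 162 [0.523 0.287 0.375] [155 149 139]
297 164 [0.523 0.287 0.37 ] [157 152 145]
297 165 [0.523 0.287 0.368] [148 142 137]
297 167 [0.525 0.277 0.357] [130 128 129]
297 169 [0.434 0.942 0.796] [117 117 120]
body pts [[0.543, 0.355, 0.435], [0.498, 0.353, 0.435], [0.544, 0.355, 0.424], [0.499, 0.352, 0.423], [0.54, 0.362, 0.463], [0.497, 0.36, 0.462]]
-0.065 [[301.37658623 165.9825885 ]] [[300.07196743 138.88239724]]
0 [[298.25538791 183.65246726]] [[296.7008289  155.67622399]]
0.012 [[297.63717254 187.15590569]] [[296.03045925 159.0194587 ]]
0.095 [[292.94601913 213.77933162]] [[290.91456617 184.57352716]]
```

```bash
python3 - <<'E'
from h import *
P=np.array([.1944,.4872,.1889]);y=np.array([.371,.929,0])
for s in(.046,.065):
  for dz in(0,.045): print(s,dz,proj('side',P+y*s+[0,0,dz]))
q,e=grab('side'); p,d=grab('top'); s=sensors.get_state(); print(s['eef_pos'],s['time_s'],s['qpos'])
X=cloud('side',e); z=X[:,:,2]; m=(abs(X[:,:,0]-.525)<.02)&(abs(X[:,:,1]-.28)<.03)&(z>.3)&(z<.42); print(m.sum(),X[m].min(0),X[m].mean(0))
E
```

```text
0.046 0 [[471.53811874 338.06817318]]
0.046 0.045 [[477.66580999 321.99681413]]
0.065 0 [[469.57443634 347.18732316]]
0.065 0.045 [[475.75643472 331.20214322]]
[0.52497633 0.26838764 0.30933448] 3.9 [ 3.42615897e-01  4.14101134e-01  1.09157879e+00  6.15039550e-05
  1.63836134e+00 -1.26336872e+00]
74 [0.51245699 0.25656451 0.34817285] [0.52238102 0.28418602 0.36312932]
```

The pole has not moved. Depth shows the real fingertip at z about 0.354 while 0.311 is reported, and the start picture agrees. So the reported TCP z is about 43 mm too low and the fingers closed above the handle. I'll correct for that and descend again.

```bash
python3 -m handwheel '0.1 0 -6 0 5;0.1 0 -12 0 5;0.1 0 -18 0 5;0.1 0 -23 0 5;0.1 0 -26.5 0 5;0.1 0 -28 0 5;0.1 0 -28.5 0 5;0.1 0 -28.5 0 5'; python3 - <<'E'
from h import *
q,e=grab('side'); s=sensors.get_state(); print(s['eef_pos'],s['ft_force'])
cv2.imwrite('pics/g4.png',cv2.resize(q[220:330,240:380],None,fx=4,fy=4,interpolation=cv2.INTER_CUBIC)[:,:,::-1])
X=cloud('side',e)
for v in range(255,292,2): print(v,X[v,300].round(3),q[v,300],end=' | ')
E
```

```text
time_s: 4.9
eef_pos: [0.5272, 0.2688, 0.0263]
tool_rot: [[-0.999, -0.035, 0.001], [-0.035, 0.999, 0.001], [-0.001, 0.0, -1.0]]
ft_force: [0.2, 0.2, 0.7]
grip_width: 0.0497
[0.52741483 0.26891645 0.0267668 ] [ 0.20409322 -0.67882397  0.61964489]
255 [0.525 0.311 0.151] [79 79 84] | 257 [0.521 0.337 0.172] [76 79 83] | 259 [0.521 0.344 0.173] [76 74 81] | 261 [0.52  0.35  0.173] [74 77 82] | 263 [0.52  0.354 0.172] [74 75 81] | 265 [0.519 0.359 0.171] [78 77 82] | 267 [0.519 0.362 0.168] [73 73 79] | 269 [0.519 0.361 0.16 ] [168 167 158] | 271 [0.52  0.361 0.155] [242 240 233] | 273 [0.521 0.356 0.143] [240 238 230] | 275 [0.521 0.356 0.137] [242 240 232] | 277 [0.528 0.308 0.076] [185 181 168] | 279 [0.537 0.254 0.007] [124  87  65] | 281 [0.536 0.26  0.006] [133  89  70] | 283 [0.535 0.268 0.008] [130  87  71] | 285 [0.535 0.273 0.007] [125  84  64] | 287 [0.534 0.28  0.008] [131  89  71] | 289 [0.534 0.286 0.007] [131  87  68] | 291 [0.533 0.291 0.006] [148  98  75] |
```

View pics/g4.png

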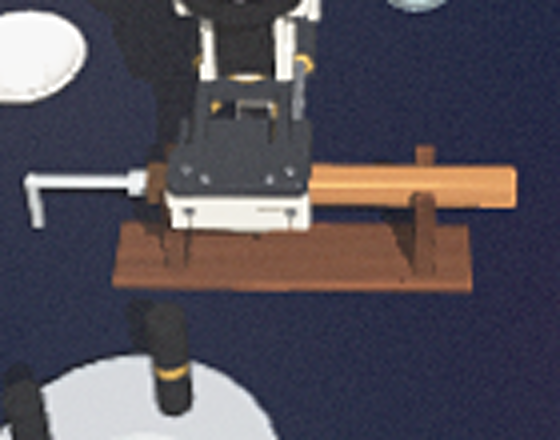

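Body bottom is at z about 0.135 with 0.026 reported, which confirms the 43 mm offset. Going down the last 17 mm and closing.

```bash
python3 -m handwheel '0 0 -1 0 5;0 0 -1.8 0 5;0 0 -1.8 0 5;0 0 -1.8 0 0.5;0 0 -1.8 0 0.5;0 0 -1.8 0 0.5;0 0 -1.8 0 0.5;0 0 -1.8 0 0.5' 60
```

```text
time_s: 5.95
eef_pos: [0.5267, 0.2686, 0.0077]
tool_rot: [[-0.999, -0.035, 0.0], [-0.035, 0.999, 0.0], [-0.0, 0.0, -1.0]]
ft_force: [-1.1, 0.4, 0.7]
grip_width: 0.0174
```

Gripped at 17.4 mm. Lifting, then swinging to a hover in front of the screen with the pole along the screen's x.

```bash
python3 -m handwheel '0 0 0.5 0 0.5;0 0 2 0 0.5;0 0 5 0 0.5;0 0 10 0 0.5;0 0 15 0 0.5;0 0 20 0 0.5;0 0 25 0 0.5;0 0 27.6 0 0.5'; python3 -m handwheel '-1 -4 0 -0.1 0.5;-2 -8 0 -0.2 0.5;-3 -13 0 -0.3 0.5;-4 -18 0 -0.42 0.5;-5.5 -23 0 -0.54 0.5;-7 -28 0 -0.66 0.5;-8.2 -32 0 -0.77 0.5;-8.7 -34.3 0 -0.815 0.5'; python3 -m handwheel '0 0 0 0 0.5;0 0 0 0 0.5'
python3 - <<'E'
from h import *
q,e=grab('side','s5.png'); p,d=grab('top','t5.png'); s=sensors.get_state(); print(s['eef_pos'],s['tool_rot'].round(3).tolist(),s['ft_force'])
P=np.array(s['eef_pos']); D=np.array([np.cos(-.78),np.sin(-.78),0])
for n in('top','side'): print(n,proj(n,P+[0,0,.061]+D*.13),proj(n,P+[0,0,.021]+D*.13))
a=cv2.resize(q[70:230,230:390],None,fx=2.4,fy=2.4); b=cv2.resize(p[80:240,360:520],None,fx=2.4,fy=2.4)
cv2.imwrite('pics/g5.png',np.hstack([a,b])[:,:,::-1])
E
```

```text
time_s: 6.95
eef_pos: [0.527, 0.2689, 0.2881]
tool_rot: [[-0.999, -0.035, 0.005], [-0.035, 0.999, 0.002], [-0.005, 0.002, -1.0]]
ft_force: [1.1, -0.1, -1.6]
grip_width: 0.0173
time_s: 7.95
eef_pos: [0.4387, -0.076, 0.2847]
tool_rot: [[-0.708, 0.706, 0.001], [0.706, 0.708, -0.001], [-0.001, 0.001, -1.0]]
ft_force: [0.7, -0.1, -1.7]
grip_width: 0.0178
time_s: 8.2
eef_pos: [0.4397, -0.0738, 0.2841]
tool_rot: [[-0.712, 0.703, 0.001], [0.703, 0.712, 0.0], [-0.0, 0.001, -1.0]]
ft_force: [-0.1, 0.2, -0.8]
grip_width: 0.0177
[ 0.43974742 -0.07346508  0.28380803] [[-0.712, 0.702, 0.0], [0.702, 0.712, 0.0], [-0.0, 0.0, -1.0]] [-0.26513723 -0.44579013 -1.06232162]
top [[448.53298148 152.58516315]] [[443.77481748 157.64712583]]
side [[311.32671367  83.98111564]] [[311.68170635  97.34080495]]
```

View pics/g5.png

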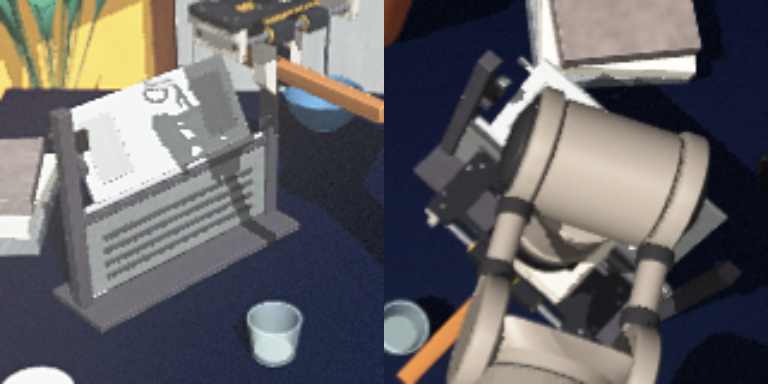

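The side view shows the open flap, with the gripper at crop (265,60) and the handle trailing right. The hook is nearly lost against the white flap, and the top view is occluded. I'll find the pole through depth.

```bash
python3 - <<'E'
from h import *
q,e=load('side'); p,d=load('top'); X=cloud('side',e); D=np.array([.7115,-.7027]);N=np.array([.7027,.7115])
O=np.array([.4397,-.0735]); r=X[:,:,:2]-O; a=r@D; b=r@N; z=X[:,:,2]
h=cv2.cvtColor(q,cv2.COLOR_RGB2HSV)
m=(a>.06)&(a<.15)&(abs(b)<.04)&(z>.285)&(z<.37); print('hook pts',m.sum())
v,u=np.nonzero(m)
for i in range(0,len(v),max(1,len(v)//45)): print((u[i],v[i]),a[v[i],u[i]].round(3),b[v[i],u[i]].round(3),z[v[i],u[i]].round(3),q[v[i],u[i]].tolist())
for n,Y,im in(('side',X,q),('top',cloud('top',d),p)):
    h=cv2.cvtColor(im,cv2.COLOR_RGB2HSV); r=Y[:,:,:2]-O; a=r@D;b=r@N;z=Y[:,:,2]
    m=(h[:,:,0]<25)&(h[:,:,1]>110)&(a<-.03)&(a>-.2)&(abs(b)<.05)&(z>.3)
    print(n,'handle',m.sum(),a[m].min(),np.percentile(a[m],1),np.polyfit(a[m],b[m],1),np.polyfit(a[m],z[m],1))
E
```

```text
hook pts 25
(np.int64(310), np.int64(87)) 0.135 0.001 0.335 [164, 163, 161]
(np.int64(310), np.int64(88)) 0.136 0.0 0.331 [159, 162, 160]
(np.int64(311), np.int64(88)) 0.133 -0.001 0.332 [194, 194, 194]
(np.int64(310), np.int64(89)) 0.136 0.0 0.328 [162, 162, 165]
(np.int64(311), np.int64(89)) 0.131 0.001 0.33 [201, 203, 205]
(np.int64(312), np.int64(89)) 0.132 -0.004 0.328 [190, 194, 193]
(np.int64(310), np.int64(90)) 0.135 0.001 0.326 [161, 163, 161]
(np.int64(311), np.int64(90)) 0.131 0.001 0.327 [201, 204, 205]
(np.int64(312), np.int64(90)) 0.134 -0.005 0.324 [191, 193, 193]
(np.int64(310), np.int64(91)) 0.137 -0.001 0.321 [156, 156, 155]
(np.int64(311), np.int64(91)) 0.136 -0.003 0.321 [197, 199, 198]
(np.int64(312), np.int64(91)) 0.13 -0.002 0.323 [193, 196, 195]
(np.int64(310), np.int64(92)) 0.135 0.001 0.32 [156, 158, 158]
(np.int64(311), np.int64(92)) 0.132 0.0 0.321 [199, 200, 200]
(np.int64(312), np.int64(92)) 0.135 -0.006 0.318 [193, 196, 194]
(np.int64(310), np.int64(93)) 0.137 -0.0 0.316 [166, 166, 165]
(np.int64(311), np.int64(93)) 0.133 -0.001 0.317 [197, 199, 199]
(np.int64(312), np.int64(93)) 0.132 -0.003 0.316 [197, 199, 198]
(np.int64(310), np.int64(94)) 0.138 -0.001 0.312 [168, 168, 168]
(np.int64(311), np.int64(94)) 0.133 -0.0 0.314 [198, 200, 197]
(np.int64(312), np.int64(94)) 0.131 -0.003 0.314 [202, 204, 205]
(np.int64(310), np.int64(95)) 0.137 0.0 0.31 [165, 166, 165]
(np.int64(311), np.int64(95)) 0.134 -0.001 0.31 [201, 203, 203]
(np.int64(312), np.int64(95)) 0.13 -0.001 0.311 [215, 218, 219]
(np.int64(311), np.int64(96)) 0.134 -0.001 0.307 [147, 146, 147]
side handle 396 -0.15711737711498933 -0.1562885149048252 [0.0329051  0.00668185] [0.07573974 0.35867456]
top handle 302 -0.15752682422970143 -0.15736237527444236 [0.07731442 0.00807447] [-0.15647213  0.34198473]
```

Depth picks up the hook finger at a≈0.133 ahead, b≈-0.002, tip z≈0.305, so the pole sits as planned. Moving over the ring and partly down.

```bash
python3 -m handwheel '1.3 -1.2 0 0 0.5;2.6 -2.4 0 0 0.5;3.9 -3.5 0 0 0.5;5.2 -4.6 0 0 0.5;5.2 -4.6 -1 0 0.5;5.2 -4.6 -2 0 0.5;5.2 -4.6 -2.8 0 0.5;5.2 -4.6 -2.8 0 0.5'
python3 - <<'E'
from h import *
q,e=grab('side','s6.png'); s=sensors.get_state(); print(s['eef_pos'],s['ft_force'])
X=cloud('side',e); D=np.array([.7115,-.7027]);N=np.array([.7027,.7115]); r=X[:,:,:2]-s['eef_pos'][:2]; a=r@D;b=r@N;z=X[:,:,2]
m=(a>.115)&(a<.145)&(abs(b)<.015)&(z>.268)&(z<.31); print(m.sum(),X[m].mean(0),a[m].mean(),b[m].mean(),z[m].min())
w=cv2.resize(q[80:140,265:345],None,fx=9,fy=9,interpolation=cv2.INTER_CUBIC)
c=circ(.53,.013); c+=np.array([.585,-.2145,.258])-ring(.53)
cv2.polylines(w,[((proj('side',c)-[264.5,79.5])*9).astype(np.int32)],True,(255,0,0),1)
cv2.imwrite('pics/g6.png',w[:,:,::-1])
E
```

```text
time_s: 9.3
eef_pos: [0.491, -0.1199, 0.2548]
tool_rot: [[-0.711, 0.703, -0.001], [0.703, 0.711, 0.001], [0.001, -0.0, -1.0]]
ft_force: [0.2, 0.5, -1.6]
grip_width: 0.0176
[ 0.49138907 -0.12013811  0.25546456] [-0.28008149 -0.12848387 -0.94642215]
13 [ 0.5849609  -0.21395869  0.28904874] 0.13250407857416088 -0.0010004126159543795 0.28038788569943107
```

View pics/g6.png

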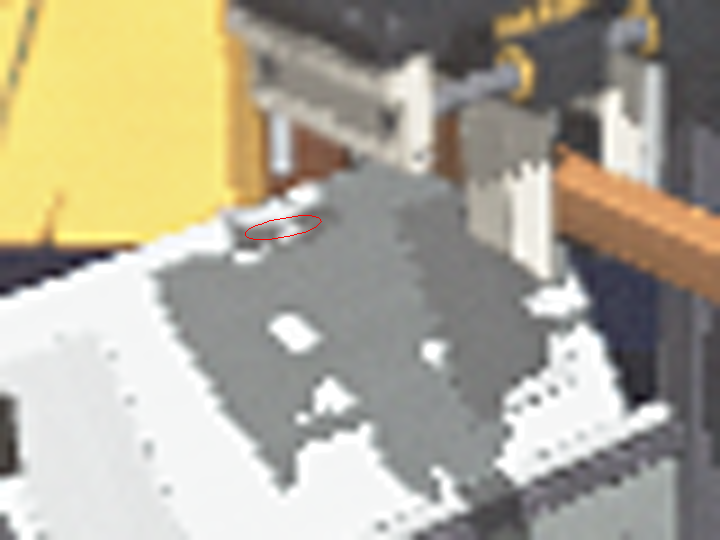

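The finger (crop column 282, tip row 172) hangs right above the ring ellipse at (283,227). Lowering gently while reading the force.

```bash
python3 -m handwheel '0 0 -0.4 0 0.5;0 0 -0.8 0 0.5;0 0 -1.2 0 0.5;0 0 -1.6 0 0.5;0 0 -2 0 0.5;0 0 -2 0 0.5'; python3 -m handwheel '0 0 -0.4 0 0.5;0 0 -0.8 0 0.5;0 0 -1.2 0 0.5;0 0 -1.2 0 0.5'; python3 -m handwheel '0 0 -0.3 0 0.5;0 0 -0.6 0 0.5;0 0 -0.9 0 0.5;0 0 -1.1 0 0.5;0 0 -1.1 0 0.5'
```

```text
time_s: 10.1
eef_pos: [0.4914, -0.1203, 0.2352]
tool_rot: [[-0.711, 0.703, -0.001], [0.703, 0.711, 0.0], [0.001, -0.0, -1.0]]
ft_force: [-0.9, 1.2, -0.3]
grip_width: 0.0176
time_s: 10.6
eef_pos: [0.4914, -0.1203, 0.2231]
tool_rot: [[-0.711, 0.703, -0.001], [0.703, 0.711, 0.0], [0.001, -0.0, -1.0]]
ft_force: [-0.9, 0.4, -0.6]
grip_width: 0.0172
time_s: 11.22
eef_pos: [0.4915, -0.1204, 0.2124]
tool_rot: [[-0.711, 0.703, -0.0], [0.703, 0.711, 0.0], [0.0, -0.0, -1.0]]
ft_force: [-0.3, 0.0, -1.0]
grip_width: 0.0177
```

No contact force, so the finger is inside the ring. Pulling gently along -x of the screen and feeling for load.

```bash
python3 -m handwheel '-0.18 0.18 0 0 0.5;-0.36 0.35 0 0 0.5;-0.53 0.53 0 0 0.5;-0.71 0.7 0 0 0.5;-0.89 0.88 0 0 0.5;-1.07 1.05 0 0 0.5;-1.07 1.05 0 0 0.5'; python3 -m handwheel '-0.18 0.18 0 0 0.5;-0.36 0.35 0 0 0.5;-0.53 0.53 0 0 0.5;-0.71 0.7 0 0 0.5;-0.71 0.7 0 0 0.5'; python3 - <<'E'
from h import *
q,e=grab('side','s7.png'); X=cloud('side',e); hsv=cv2.cvtColor(q,cv2.COLOR_RGB2HSV); z=X[:,:,2]
m=(hsv[:,:,1]<40)&(z>.15)&(z<.25)&(abs((X[:,:,:2]-SM)@SY)<.13)&(abs((X[:,:,:2]-SM)@SX)<.09)&(hsv[:,:,2]>80)
P=X[m]; x=(P[:,:2]-SM)@SX; zz=P[:,2]-.145
f=np.polyfit(zz,x,1)
for _ in range(6): r=x-np.polyval(f,zz); k=abs(r)<.005; f=np.polyfit(zz[k],x[k],1)
print(len(P),k.sum(),'theta',np.arctan(f[0]),f)
E
```

```text
time_s: 12.1
eef_pos: [0.481, -0.1099, 0.2127]
tool_rot: [[-0.711, 0.703, 0.001], [0.703, 0.711, -0.0], [-0.0, 0.0, -1.0]]
ft_force: [0.8, -0.7, -0.3]
grip_width: 0.0176
time_s: 12.72
eef_pos: [0.4737, -0.1027, 0.2126]
tool_rot: [[-0.711, 0.703, 0.0], [0.703, 0.711, 0.0], [0.0, 0.0, -1.0]]
ft_force: [1.5, -1.1, -0.5]
grip_width: 0.0174
1854 1747 theta 0.3930965512240058 [ 4.14679304e-01 -2.42279009e-04]
```

The flap follows: θ is about 0.39 with about 2 N. Continuing in small, force-checked steps.

```bash
python3 -m handwheel '-0.18 0.18 0 0 0.5;-0.36 0.35 0 0 0.5;-0.53 0.53 0 0 0.5;-0.71 0.7 0 0 0.5;-0.89 0.88 0 0 0.5;-0.89 0.88 0 0 0.5'; python3 -m handwheel '-0.14 0.14 0 0 0.5;-0.28 0.28 0 0 0.5;-0.43 0.42 0 0 0.5;-0.43 0.42 0 0 0.5'; python3 -m handwheel '-0.14 0.14 0 0 0.5;-0.28 0.28 0 0 0.5;-0.28 0.28 0 0 0.5'
```

```text
time_s: 13.52
eef_pos: [0.4646, -0.0938, 0.2125]
tool_rot: [[-0.711, 0.703, -0.0], [0.703, 0.711, 0.0], [0.001, -0.0, -1.0]]
ft_force: [1.6, -1.6, -0.6]
grip_width: 0.0179
time_s: 14.02
eef_pos: [0.4604, -0.0897, 0.2124]
tool_rot: [[-0.711, 0.703, -0.0], [0.703, 0.711, 0.0], [0.001, -0.0, -1.0]]
ft_force: [2.6, -2.9, -2.7]
grip_width: 0.0174
time_s: 14.4
eef_pos: [0.4579, -0.0872, 0.2125]
tool_rot: [[-0.711, 0.703, 0.0], [0.703, 0.711, -0.0], [-0.001, 0.0, -1.0]]
ft_force: [4.6, -4.3, -4.3]
grip_width: 0.0179
```

```bash
python3 -m handwheel '-0.14 0.14 -0.05 0 0.5;-0.21 0.21 -0.05 0 0.5;-0.21 0.21 -0.05 0 0.5'; python3 -m handwheel '-0.14 0.14 -0.05 0 0.5;-0.21 0.21 -0.05 0 0.5;-0.21 0.21 -0.05 0 0.5'; python3 -m handwheel '-0.14 0.14 -0.05 0 0.5;-0.14 0.14 -0.05 0 0.5'
```

```text
time_s: 14.78
eef_pos: [0.4562, -0.0855, 0.212]
tool_rot: [[-0.711, 0.703, 0.001], [0.703, 0.711, -0.001], [-0.002, 0.0, -1.0]]
ft_force: [4.9, -5.2, -4.5]
grip_width: 0.0173
time_s: 15.15
eef_pos: [0.4543, -0.0836, 0.2115]
tool_rot: [[-0.711, 0.703, 0.002], [0.703, 0.711, -0.001], [-0.002, 0.0, -1.0]]
ft_force: [7.4, -5.9, -4.9]
grip_width: 0.0174
time_s: 15.4
eef_pos: [0.453, -0.0823, 0.211]
tool_rot: [[-0.711, 0.703, 0.002], [0.703, 0.711, -0.001], [-0.002, 0.0, -1.0]]
ft_force: [7.1, -7.1, -4.4]
grip_width: 0.0175
```

```bash
python3 -m handwheel '-0.1 0.1 -0.05 0 0.5;-0.1 0.1 -0.05 0 0.5'|grep -E 'eef|ft'; python3 -m handwheel '-0.1 0.1 -0.05 0 0.5;-0.1 0.1 -0.05 0 0.5'|grep -E 'eef|ft';python3 -m handwheel '-0.1 0.1 0 0 0.5;-0.1 0.1 0 0 0.5'|grep -E 'eef|ft'
```

```text
eef_pos: [0.4522, -0.0814, 0.2106]
ft_force: [6.7, -7.7, -5.1]
eef_pos: [0.4513, -0.0806, 0.2102]
ft_force: [7.7, -7.2, -5.0]
eef_pos: [0.45, -0.0793, 0.21]
ft_force: [7.0, -6.5, -4.7]
```

```bash
python3 -m handwheel '-0.1 0.1 -0.03 0 0.5;-0.1 0.1 -0.03 0 0.5'|grep -E 'eef|ft'; python3 -m handwheel '-0.1 0.1 -0.03 0 0.5;-0.1 0.1 -0.03 0 0.5'|grep -E 'eef|ft';python3 -m handwheel '-0.1 0.1 0 0 0.5;-0.1 0.1 0 0 0.5'|grep -E 'eef|ft'
```

```text
eef_pos: [0.4487, -0.078, 0.2096]
ft_force: [5.5, -4.9, -4.5]
eef_pos: [0.4476, -0.077, 0.2093]
ft_force: [6.2, -5.5, -5.1]
eef_pos: [0.4465, -0.0759, 0.2092]
ft_force: [5.7, -4.9, -5.0]
```

```bash
python3 -m handwheel '-0.1 0.1 0 0 0.5;-0.1 0.1 0 0 0.5'|grep -E 'eef|ft'; python3 -m handwheel '-0.1 0.1 -0.03 0 0.5;-0.1 0.1 -0.03 0 0.5'|grep -E 'eef|ft';python3 -m handwheel '-0.1 0.1 0 0 0.5;-0.1 0.1 0 0 0.5'|grep -E 'eef|ft'
```

```text
eef_pos: [0.4452, -0.0747, 0.2091]
ft_force: [5.2, -4.9, -5.1]
eef_pos: [0.444, -0.0735, 0.2088]
ft_force: [3.8, -4.3, -4.9]
eef_pos: [0.4434, -0.0728, 0.2089]
ft_force: [5.8, -5.7, -4.9]
```

```bash
python3 -m handwheel '-0.1 0.1 0 0 0.5;-0.1 0.1 0 0 0.5'|grep -E 'eef|ft'; python3 - <<'E'
from h import *
q,e=grab('side','s8.png'); X=cloud('side',e); hsv=cv2.cvtColor(q,cv2.COLOR_RGB2HSV); z=X[:,:,2]
m=(hsv[:,:,1]<40)&(z>.15)&(z<.25)&(abs((X[:,:,:2]-SM)@SY)<.13)&(abs((X[:,:,:2]-SM)@SX)<.09)&(hsv[:,:,2]>80)
P=X[m]; x=(P[:,:2]-SM)@SX; zz=P[:,2]-.145
f=np.polyfit(zz,x,1)
for _ in range(6): r=x-np.polyval(f,zz); k=abs(r)<.005; f=np.polyfit(zz[k],x[k],1)
print(len(P),k.sum(),'theta',np.arctan(f[0]),f)
E
```

```text
eef_pos: [0.4425, -0.072, 0.2088]
ft_force: [6.5, -5.6, -7.9]
1523 1477 theta 0.011630309685188654 [ 0.01163083 -0.00014348]
```

```bash
python3 -m handwheel '-0.07 0.07 -0.1 0 0.5;-0.07 0.07 -0.1 0 0.5'|grep -E 'eef|ft'; python3 -m handwheel '-0.07 0.07 0 0 0.5;-0.07 0.07 0 0 0.5'|grep -E 'eef|ft'
```

```text
eef_pos: [0.4425, -0.0718, 0.2081]
ft_force: [8.0, -7.0, -4.8]
eef_pos: [0.4425, -0.0717, 0.2083]
ft_force: [10.1, -10.1, -6.7]
```

The TCP has stalled and the load is climbing at the stop (14 N), after the pull dropped from 10.5 to 5.7 N, so the catch has snapped. Slackening now.

```bash
python3 -m handwheel '0.2 -0.2 0 0 0.5;0.4 -0.4 0 0 0.5;0.4 -0.4 0 0 0.5'|grep -E 'eef|ft'; python3 -m handwheel '0.2 -0.2 0 0 0.5;0.4 -0.4 0 0 0.5;0.4 -0.4 0 0 0.5'|grep -E 'eef|ft'; cat > th.py <<'E'
from h import *
q,e=grab('side'); X=cloud('side',e); hsv=cv2.cvtColor(q,cv2.COLOR_RGB2HSV); z=X[:,:,2]
m=(hsv[:,:,1]<40)&(z>.15)&(z<.25)&(abs((X[:,:,:2]-SM)@SY)<.13)&(abs((X[:,:,:2]-SM)@SX)<.09)&(hsv[:,:,2]>80)
P=X[m]; x=(P[:,:2]-SM)@SX; zz=P[:,2]-.145
f=np.polyfit(zz,x,1)
for _ in range(6): r=x-np.polyval(f,zz); k=abs(r)<.005; f=np.polyfit(zz[k],x[k],1)
print(len(P),k.sum(),'theta',np.arctan(f[0]),f)
E
python3 th.py
```

```text
eef_pos: [0.4442, -0.0736, 0.208]
ft_force: [0.5, 0.4, -1.9]
eef_pos: [0.4489, -0.0781, 0.2081]
ft_force: [-0.4, 0.3, -0.5]
1529 1487 theta 0.02890638552083767 [ 2.89144394e-02 -4.63535917e-06]
```

Zero load and the flap stays at about 0.03 rad. Caught. Lifting the hook out.

```bash
python3 -m handwheel '0 0 0.4 0 0.5;0 0 0.8 0 0.5;0 0 1.2 0 0.5;0 0 1.6 0 0.5;0 0 1.6 0 0.5'|grep -E 'eef|ft'; python3 -m handwheel '0 0 0.5 0 0.5;0 0 1 0 0.5;0 0 1.5 0 0.5;0 0 2 0 0.5;0 0 2 0 0.5'|grep -E 'eef|ft'; python3 th.py
```

```text
eef_pos: [0.449, -0.0782, 0.2245]
ft_force: [-0.9, 0.5, -1.5]
eef_pos: [0.4491, -0.0782, 0.2446]
ft_force: [-0.5, -0.2, -1.7]
1795 1760 theta 0.027767215453817627 [ 0.02777435 -0.00010443]
```

```bash
python3 -m handwheel '0 0 1.5 0 0.5;0 0 3 0 0.5;0 0 4.5 0 0.5;-2 2 4.5 0 0.5;-4 4 4.5 0 0.5;-4 4 4.5 0 0.5'|grep -E 'eef|ft'; python3 -m handwheel '1 3 0 0.09 0.5;3 7 0 0.2 0.5;5 12 0 0.32 0.5;7 17 0 0.44 0.5;9 22 0 0.56 0.5;10.5 26 0 0.68 0.5;11.3 29 0 0.78 0.5;11.8 30.7 0 0.815 0.5'; python3 -m handwheel '0 0 -2 0 0.5;0 0 -6 0 0.5;0 0 -10 0 0.5;0 0 -14 0 0.5;0 0 -16 0 0.5;0 0 -16 0 0.5;0 0 -16 0 0.5'; python3 - <<'E'
from h import *
q,e=grab('side','s9.png'); s=sensors.get_state(); T=s['eef_pos']; print(T,s['tool_rot'].round(4).tolist())
X=cloud('side',e); hsv=cv2.cvtColor(q,cv2.COLOR_RGB2HSV); r=X-T; 
m=(hsv[:,:,0]<25)&(hsv[:,:,1]>110)&(abs(r[:,:,1])<.03)&(r[:,:,2]>.03)&(r[:,:,2]<.09)&(abs(r[:,:,0])<.2)
P=r[m]; 
for a in(-.15,-.12,-.09,-.06,-.03,.03,.05): 
    t=P[abs(P[:,0]-a)<.012]
    if len(t)>5: print(a,len(t),np.median(t,0).round(4),np.percentile(t[:,2],90).round(4))
print('ends',np.percentile(P[:,0],[.5,99.5]))
m=(r[:,:,0]>.075)&(r[:,:,0]<.15)&(abs(r[:,:,1])<.03)&(r[:,:,2]>.0)&(r[:,:,2]<.09); P=r[m]; print('rod',len(P),P.min(0),P.max(0))
for a in(.085,.1,.115,.13): t=P[abs(P[:,0]-a)<.008]; print(a,len(t),np.median(t,0) if len(t) else '')
E
python3 th.py
```

```text
eef_pos: [0.4079, -0.0372, 0.2893]
ft_force: [0.1, 0.4, -0.8]
time_s: 22.3
eef_pos: [0.5277, 0.2703, 0.288]
tool_rot: [[-0.999, -0.038, -0.001], [-0.038, 0.999, -0.0], [0.001, -0.0, -1.0]]
ft_force: [-0.7, -0.3, -2.1]
grip_width: 0.0173
time_s: 23.18
eef_pos: [0.5278, 0.269, 0.1299]
tool_rot: [[-0.999, -0.035, 0.002], [-0.035, 0.999, 0.001], [-0.002, 0.0, -1.0]]
ft_force: [-1.0, -0.1, -1.3]
grip_width: 0.0172
[0.5279072  0.2691023  0.13031842] [[-0.9994, -0.035, 0.0022], [-0.035, 0.9994, 0.0008], [-0.0023, 0.0007, -1.0]]
-0.15 89 [-0.1472  0.0012  0.0671] 0.0703
-0.12 111 [-0.1209  0.0023  0.0677] 0.0703
-0.09 106 [-0.0906  0.0031  0.0669] 0.0704
-0.06 118 [-0.0602  0.0045  0.0677] 0.0701
-0.03 32 [-0.0385  0.0046  0.067 ] 0.0703
0.05 41 [0.0559 0.0072 0.0681] 0.0701
ends [-0.15592186  0.05983237]
rod 119 [0.0759349  0.00076802 0.02166037] [0.13695123 0.00919065 0.06520135]
0.085 21 [0.0850909  0.00414847 0.06210955]
0.1 21 [0.10063055 0.00461053 0.06197069]
0.115 22 [0.11575133 0.00557128 0.06218315]
0.13 57 [0.13192548 0.00595697 0.04820835]
351 336 theta 0.031210952875677916 [ 0.03122109 -0.00012843]
```

The pole is still level and unslipped, and the flap is shut at 0.03. Lowering into the forks.

```bash
python3 -m handwheel '-0.1 0 -4 0 0.5;-0.1 0 -8 0 0.5;-0.1 0 -10 0 0.5;-0.1 0 -11 0 0.5;-0.1 0 -11.8 0 0.5;-0.1 0 -12.1 0 0.5;-0.1 0 -12.1 0 0.5'
```

```text
time_s: 24.15
eef_pos: [0.5262, 0.269, 0.0086]
tool_rot: [[-0.999, -0.035, 0.001], [-0.035, 0.999, 0.0], [-0.001, 0.0, -1.0]]
ft_force: [0.5, 0.2, -0.8]
grip_width: 0.0178
```

```bash
python3 -m handwheel '0 0 -0.1 0 0.5;0 0 -0.1 0 0.5;0 0 -0.1 0 4;0 0 -0.1 0 4.5;0 0 -0.1 0 4.5;0 0 -0.1 0 4.5'; python3 -m handwheel '0 0 1 0 4.5;0 0 3 0 4.5;0 0 6 0 4.5;0 0 10 0 4.5;0 0 15 0 4.5;0 0 20 0 4.5;-5 0 22 0 4.5;-10 0 22 0 4.5'; python3 th.py; python3 - <<'E'
from h import *
q,e=load('side'); X=cloud('side',e); hsv=cv2.cvtColor(q,cv2.COLOR_RGB2HSV)
m=(hsv[:,:,0]<25)&(hsv[:,:,1]>110)&(abs(X[:,:,1]-.268)<.02)&(X[:,:,2]>.068)&(X[:,:,2]<.09)&(X[:,:,0]>.33)&(X[:,:,0]<.62)
P=X[m]; print(len(P),'ends',np.percentile(P[:,0],[.5,99.5]),'yaw',np.polyfit(P[:,0],P[:,1],1),'z',np.polyfit(P[:,0],P[:,2],1),np.median(P,0))
a=cv2.imread('pics/side0.png').astype(int); b=q[:,:,::-1].astype(int)
cv2.imwrite('pics/end.png',q[100:400,150:550,::-1])
E
```

```text
time_s: 24.9
eef_pos: [0.5258, 0.2689, 0.0071]
tool_rot: [[-0.999, -0.035, -0.0], [-0.035, 0.999, 0.0], [0.0, 0.0, -1.0]]
ft_force: [1.2, -0.9, -0.4]
grip_width: 0.0447
time_s: 25.9
eef_pos: [0.4257, 0.2692, 0.2296]
tool_rot: [[-0.999, -0.035, 0.004], [-0.034, 0.999, 0.002], [-0.004, 0.002, -1.0]]
ft_force: [-0.0, 0.7, -0.1]
grip_width: 0.045
1842 1802 theta 0.02781543470671959 [ 0.02782261 -0.00026972]
765 ends [0.37149127 0.58641035] yaw [0.0194929 0.2601617] z [-0.00150611  0.07666102] [0.47730307 0.27070933 0.07679368]
```

View pics/end.png

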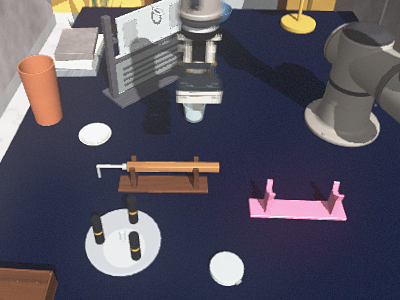

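The final view shows the pole in both forks with its hook to the left at (98,170), as at the start. The flap is upright, the small things stand where they were, and the gripper is clear. Handing in.

```bash
python3 -m handwheel '0 0 0 0 4.5;0 0 0 0 4.5;0 0 0 0 4.5;0 0 0 0 4.5'; python3 th.py; python3 -c "
from plant import workorder; print(workorder.sign_off())"
```

```text
time_s: 26.45
eef_pos: [0.4264, 0.2688, 0.2267]
tool_rot: [[-0.999, -0.035, -0.001], [-0.035, 0.999, -0.0], [0.001, -0.0, -1.0]]
ft_force: [-0.6, -0.4, -0.4]
grip_width: 0.045
1824 1796 theta 0.02477157517651072 [2.47766433e-02 1.87604388e-05]
the job is handed in; nothing more can be done
None
```

The flap is shut and caught, and the pole is back in its wooden rest with the hook the same way round. I handed the job in at about 26.5 s of the 72 s allowed; sign-off gives no verdict.

**What I did:** I took the pole from the rest and dropped its hook into the ring with no contact force felt. I then drew the flap shut from about 0.53 rad. The pull peaked at about 10.5 N, dropped to about 5.7 N as the catch snapped in, then rose at the stop. I stopped at about 14 N of pull, 16 N in all. I then slackened off, lifted the hook out, laid the pole in the forks and let go.

**Last checks:**
- **Flap:** it holds at about 0.03 rad with nothing touching it.
- **Pole:** it lies level in both forks, with its ends within measuring error of where they started.
- **Gripper:** it is clear and open.
- **Small things:** they look unmoved in the picture; I did not measure them.

**What disagreed:**
- **Gripper height:** the reported height of the fingertips is about 43 mm lower than the cameras show. My first grasp therefore closed on air above the handle, without moving the pole. I corrected for the offset and it held throughout.
- **Force readings:** I only had them at the end of each move, so the true peaks between readings were not seen.
- **Pole direction:** the final camera fit was 0.02 rad, against about 0.035 rad at the start. That is within noise and well inside the limit.

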